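# Change the bench supply over from exposure lamp to drying fan

## Task

The print has been exposed, so change the bench supply over from the lamp (single-bar mark) to the drying fan (double-bar mark), without load: first flip the breaker lever over to off, then push the changeover handle in and turn it clockwise to the middle ring mark, let it pop up there and let go of it for about a second, then push it in again and turn it on to the double-bar mark, where it must pop fully up again. Finally flip the breaker lever back on. Never turn the handle out of a notch while the breaker is on, never force it round without pushing it in, and leave the other things on the bench as they are.

Things in the scene. Friction and masses are not known exactly. Their poses are not given: they have to be found in the camera images.
- changeover: Changeover switch: grey box 150 x 150 mm, 62 mm high, screwed to the table. Origin: centre of its underside, z up (the handle axis); x points from the axis to the raised ring mark (middle notch). From above, the single-bar mark (lamp) lies 1.22 rad anticlockwise of the ring, the double-bar mark (fan) 1.22 rad clockwise of it.
- handle (a joint): Turn of the black rotary handle, rad, clockwise seen from above: 0 = nose at the single bar (start), 1.22 = at the ring (middle), 2.44 = at the double bar (end). Notches lock it there (play about 0.05 rad either way) unless it is pushed in; stops lie just beyond the end notches. Turning takes about 0.06 N m while pushed.
- handle_press (a joint): How far the handle is pushed in (down), m: 0 = popped fully up in a notch, 0.010 = fully in (hard stop). A spring resists with about 6 N at first, 10 N fully in. It turns freely only when pushed in by more than about 0.006; let go between notches it stays 0.006 to 0.007 down, in a notch it pops up to 0.
- handle_grip (a point): Point on the handle axis at mid height of its grip bar, 97 mm above the table when up; x along the bar to its nose, z up. Bar 86 mm long, 16 mm thick, top 16 mm above this point, plus an 11 mm nose at one end. Below the bar is a disc, 68 mm across, that moves with it; its upper face is 15 mm below this point. Grip the bar across its thickness from above.
- breaker_box: Breaker: grey box 110 x 150 mm, 58 mm high, screwed to the table. Origin: centre of its underside, z up. Two steel cheeks (38 mm over both in x, 44 mm in y, tops 79 mm above the table) carry a toggle lever that swings in the box's y-z plane about a pivot on the box's z axis, 70 mm above the table.
- breaker (a joint): Swing of the breaker lever, rad: 0 = on (lever leaning 0.6 rad towards the box's +y, the single-bar mark), 1.2 = off (leaning 0.6 rad towards -y, the ring mark). An over-centre spring holds it at either end: about 6 to 7 N at the lever's head to start it, falling to none at the middle (0.6), past which it snaps over by itself.
- breaker_tip (a point): Centre of the black head of the breaker lever, 85 mm from the pivot, so 140 mm above the table and 48 mm to the side of the pivot at either end, 155 mm above the table in mid-swing. The head is about 26 mm across and 54 mm long; the lever ends 13 mm beyond this point.
- measure: Clear plastic measuring cup, 67 mm across, 74 mm high, loose; bystander. Origin: centre of its underside.
- cork_block: Brown cork block, 60 x 95 x 38 mm, loose; bystander. Origin: centre of its underside.
- bottle_a: Brown bottle with black cap, 60 mm across, 130 mm high, loose; bystander. Origin: centre of its underside.
- glue_stick: Orange and white glue stick, 27 mm across, 93 mm high, standing loose; bystander. Origin: centre of its underside.
- glass_frame: Small glazed frame, 100 x 157 x 12 mm, lying loose; bystander. Origin: centre of its underside.
- clip_a: Pale fold-back clip, 58 x 32 x 12 mm, lying loose; bystander. Origin: centre of its underside.

How it is judged:
On the way, in this order (a step that is already met when the one before it is completed fails the run):
1. the breaker lever is off and the handle still at the single-bar (lamp) notch (value of joint breaker above 1.1 rad and value of joint handle below 0.16 rad), for 0.2 s.
2. the handle stands popped up in the middle (ring) notch, let go of for 0.8 s, breaker off (value of joint breaker above 1.1 rad and value of joint handle between 1.07 and 1.37 rad and value of joint handle_press below 0.002 m and contact force between the fingers and changeover below 0.3 N), for 0.8 s.
3. the handle stands popped up in the double-bar (fan) notch, breaker still off (value of joint breaker above 1.1 rad and value of joint handle above 2.29 rad and value of joint handle_press below 0.002 m), for 0.2 s.
At the end, for the whole second after the job is handed in: The handle is popped fully up (within 2 mm) in the double-bar notch (within 0.15 rad of 2.44), and the breaker lever is back on (within 0.1 rad of 0), both at rest (value of joint breaker below 0.1 rad and value of joint handle above 2.29 rad and value of joint handle_press below 0.002 m and velocity of joint breaker between -0.1 and 0.1 rad/s and velocity of joint handle between -0.1 and 0.1 rad/s); the robot touches nothing.
It fails at once if the handle is turned out of a notch while the breaker is on (value of joint breaker below 0.55 rad and value of joint handle between 0.2 and 2.24 rad).
It fails at once if the handle is forced out of a notch without being pushed in ((value of joint handle_press below 0.004 m and value of joint handle between 0.25 and 0.97 rad) or (value of joint handle_press below 0.004 m and value of joint handle between 1.47 and 2.19 rad)).
It fails at once if a bystander is moved by more than 30 mm (distance of any of measure, cork_block, bottle_a, glue_stick, glass_frame, clip_a from where it was at the start of the episode above 0.03 m).
It also fails if it takes over 72 s, if anything falls off the work surface, if the arm or the gripper's body presses on something with over 40 N, if the wrist force passes 120 N, or if a joint passes its speed limit or range.

## Robot

A 6-joint arm with a two-finger parallel gripper is mounted at the origin on a cart in front of the work surface, level with it; the furniture and walls round the work are solid. World frame = base frame: x ahead of the robot, y to its left, z up, the work surface at z = 0. Lengths are in m, angles in rad, forces in N, time in s.
With the tool pointing down it reaches from about 0.25 to 0.85 m from the base axis. Payload 12.5 kg.
Tool frame: the origin (TCP) lies midway between the tips of the shut fingers; the grasp point (between the pads) lies bot.grip_point_offset behind it (bot.grip_point_offset is the distance from the TCP to the grasp point, in m); z points along the fingers, y is the line along which they close (so a half turn about z gives the same grasp; the last joint's range is limited). The gripper opens to 93 mm and grips with 3 to 60 N. Pads are 15 mm wide; open, the fingers measure 128 mm over their backs; the gripper's body (75 mm by 188 mm) begins 65 mm behind the grasp point.
Start: joints at [1.058, 0.351, 1.652, -0, 1.139, -0.085], TCP at [0.228, 0.5, 0.179] pointing down, gripper open.
Joint ranges: [-2.75, 2.75], [-0.79, 2.1], [0.01, 2.65], [-1.57, 4.71], [0.07, 3.14], [-2.87, 2.87]. Speed limits (rad/s): [2.22, 2.22, 2.79, 3.14, 3.14, 3.14].

## Interface

Orientations are given as a unit quaternion [w, x, y, z].
In Python, from cell import state, eyes, bot gives the robot as it stands.
- The arm moves only by the tool carry_out, never from a script. Its argument "plan" is a list of rows, each a list of 3 entries, a list of its own where there are three numbers: the shift along the world's x, y, z in units of 0.15 m (1.0 is 0.15 m), then the turn, a rotation vector about the world's x, y, z in units of pi rad (1.0 is pi rad), then the opening, from 0 (shut) to 1 (fully open). In form: [[[x, y, z], [rx, ry, rz], claw], ...]. A call has 1 to 8 rows; each row is the pose to reach, as a shift and turn from the pose commanded when the call began, turning the shorter way round; what a row does not reach only later rows make up. A row lasts 1/12 s, in which the tool goes at most 41.7 mm and 7.16 degrees, less where a joint would pass 70% of its speed; a pose out of reach is approached as far as the arm can. A call with a number of a shift or a turn outside -1 to 1 is refused whole. A call with a gripper value outside its range is refused whole. The fingers move at their own pace and stop on an object; the grip force is fixed at half the most. Time passes only in rows, so rows that repeat a pose let the fingers close. It gives the time, the measured TCP pose, the force, the opening and the grip force at its end, in the units of the state.
- state(): the state, without advancing time (a new reading comes with each control period).
- eyes.capture(name): name is "scene" or "top" or "wrist"; returns a dict with "color" (384x512x3 uint8, red, green, blue), "camera_matrix" (3x3 intrinsics, pixels), "extrinsics" (4x4, takes a point from camera to world coordinates). Camera axes: x right, y up, looking along -z (the intrinsics and any distortion apply to the point x, -y, -z); pixel columns grow to the right and rows downward; lengths in m; the calibration is good to about 2 mm. A picture is of the moment at which its call begins. There is no depth.
- bot.finish_job(): hands the job in; it is judged then, once.
The state is a dict: "time_s": time; "joints": joint angles; "joint_vel": joint speeds; "joint_torque": joint torques, N m; "eef_pos": TCP position; "tool_rot": TCP orientation; "contact_force": force on the tool from outside, world axes, zero at the start; "torque": the same for the moment, N m; "opening": finger opening in m; "gripper_force": force on a finger pad.
Only numpy, scipy, OpenCV 4.12 (cv2) and the standard library are available. Lean on these libraries where they do the work, as an engineer would, in place of code of your own. Each camera call takes 0.05 s, during which the arm holds its last target. There are 200 camera calls.

## Working session

There is one attempt and no reset: what is moved stays moved. The work goes in short steps, Python scripts to look and compute and a tool call to move; the robot and the scene stay as the last step left them, time stands still between calls to the robot, and variables do not carry over. Pictures are saved under pics/ and viewed, at most 10 in all, crops included, and the job is handed in when it is done.

Besides the shell and the picture viewer there is one more tool, called after "Request:" as name(argument=value, ...), one argument or row to a line, values as JSON. carry_out: Moves the arm, as the interface text tells. Shifts and turns lie within -1 to 1; 1 stands for 0.15 m of shift or pi rad of turn. Its arguments: {"type":"object","properties":{"plan":{"type":"array","items":{"type":"array"}}},"required":["plan"]}

```bash
mkdir -p pics; ls
python3 - <<'E'
from cell import state, eyes, bot
import cv2,numpy as np
for n in("scene","top"):
    c=eyes.capture(n); cv2.imwrite(f"pics/{n}0.png",cv2.resize(c["color"][:,:,::-1],(800,600)) if 0 else c["color"][:,:,::-1])
    print(n,c["camera_matrix"].round(1).tolist(),c["extrinsics"].round(3).tolist())
print(state(),bot.grip_point_offset)
E
```

```text
pics
scene [[387.6, 0.0, 252.7], [0.0, 387.6, 192.6], [0.0, 0.0, 1.0]] [[0.577, 0.382, -0.722, -0.311], [-0.817, 0.281, -0.504, -0.586], [0.01, 0.881, 0.474, 0.696], [0.0, 0.0, 0.0, 1.0]]
top [[487.4, 0.0, 254.3], [0.0, 487.4, 185.1], [0.0, 0.0, 1.0]] [[0.024, 0.981, -0.193, 0.203], [-1.0, 0.024, -0.004, 0.01], [0.001, 0.193, 0.981, 1.968], [0.0, 0.0, 0.0, 1.0]]
{'time_s': 0.1, 'joints': array([ 1.05838529e+00,  3.51169797e-01,  1.65235729e+00, -1.50902460e-05,
        1.13908782e+00, -8.45919356e-02]), 'joint_vel': array([ 0.00021086, -0.00146142, -0.00141923,  0.00085352,  0.00098072,
       -0.00056628]), 'joint_torque': array([ 2.91311619e-05, -4.98027098e+01, -2.85708028e+01,  7.00658932e-02,
        2.38913839e-02, -8.39440645e-06]), 'eef_pos': array([0.22799391, 0.50013693, 0.17826322]), 'tool_rot': array([-1.43768168e-04,  2.12278841e-01,  9.77209001e-01, -4.90538912e-04]), 'contact_force': array([-0.50987804,  0.77514434, -0.91342672]), 'torque': array([ 0.02890958, -0.06313841, -0.00758139]), 'gripper_force': 0.0, 'opening': 0.0934734489318103} 0.0188
```

View pics/scene0.png

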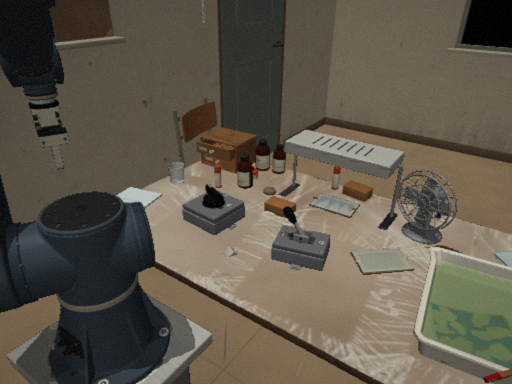

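View pics/top0.png

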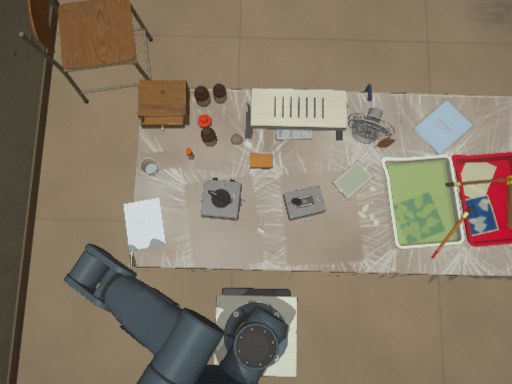

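The scene view shows the changeover near (214,210) and the breaker near (300,243). In the top view they are at (221,199) and (304,203). I'll enlarge both for detail.

Run:
```python
import cv2,numpy as np
t=cv2.imread("pics/top0.png");s=cv2.imread("pics/scene0.png")
a=cv2.resize(t[170:230,190:340],(800,320),interpolation=cv2.INTER_CUBIC)
b=cv2.resize(s[175:275,175:335],(448,280),interpolation=cv2.INTER_CUBIC)
o=np.zeros((600,800,3),np.uint8);o[:320]=a;o[320:,:448]=b
cv2.imwrite("pics/crop1.png",o)
```

```text
(no output)
```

View pics/crop1.png

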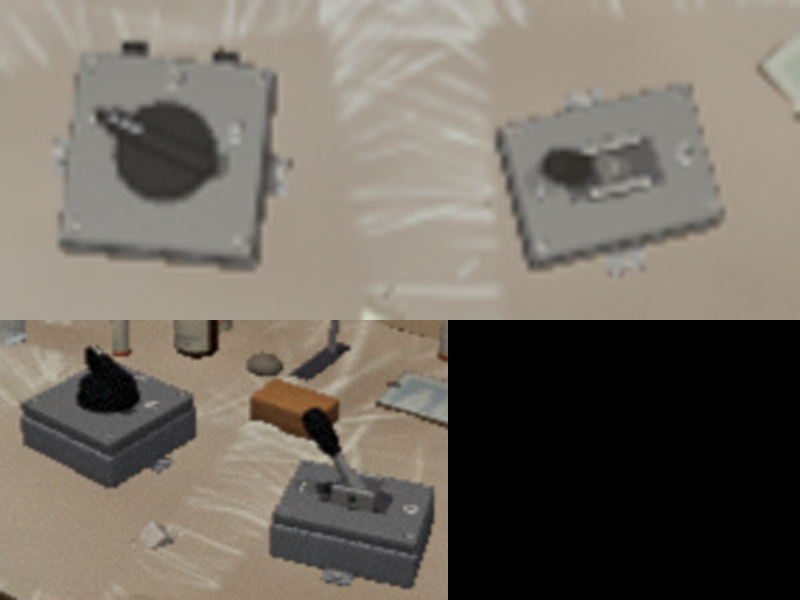

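```bash
cat > h.py <<'E'
import numpy as np, cv2
from cell import state, eyes, bot
def ray(c,u,v):
    K,E=c["camera_matrix"],c["extrinsics"]
    d=np.linalg.inv(K)@[u,v,1]; return E[:3,3],E[:3,:3]@[d[0],-d[1],-d[2]]
def onz(c,u,v,z):
    o,d=ray(c,u,v); return o+d*(z-o[2])/d[2]
def tri(*obs):
    A=np.zeros((3,3));b=np.zeros(3)
    for c,u,v in obs:
        o,d=ray(c,u,v);d=d/np.linalg.norm(d);P=np.eye(3)-np.outer(d,d);A+=P;b+=P@o
    p=np.linalg.solve(A,b); return p
E
python3 - <<'E'
from h import *
T=eyes.capture("top");S=eyes.capture("scene");W=eyes.capture("wrist")
cv2.imwrite("pics/w0.png",W["color"][:,:,::-1]);print(W["extrinsics"].round(3).tolist(),W["camera_matrix"].round(1).tolist())
tp=lambda u,v:(T,190+u/5.333,170+v/5.333)
sp=lambda u,v:(S,175+u/2.8,175+(v-320)/2.8)
print("tip",tri(tp(570,167),sp(318,430)))
print("nose",tri(tp(100,115),sp(94,352)))
for p in [(165,150)]: print("disc",onz(*tp(*p),.082))
for p in [(176,78),(235,132)]: print("marks",onz(*tp(*p),.062))
for p in [(685,152),(545,188)]: print("bmarks",onz(*tp(*p),.058))
for p in[(82,55),(275,72),(258,258),(62,238)]: print("cbox",onz(*tp(*p),.062))
for p in[(500,130),(688,88),(722,210),(535,255)]: print("bbox",onz(*tp(*p),.058))
E
```

```text
[[0.415, -0.877, -0.243, 0.161], [0.91, 0.4, 0.112, 0.531], [-0.001, -0.268, 0.964, 0.384], [0.0, 0.0, 0.0, 1.0]] [[322.2, 0.0, 254.2], [0.0, 322.2, 189.2], [0.0, 0.0, 1.0]]
tip [ 0.50376299 -0.14409825  0.1343729 ]
nose [0.54299786 0.19198849 0.10131444]
disc [0.51968939 0.14683425 0.082     ]
marks [0.57777886 0.14208967 0.062     ]
marks [0.53787906 0.09669649 0.062     ]
bmarks [ 0.53152618 -0.23873781  0.058     ]
bmarks [ 0.50190182 -0.13470203  0.058     ]
cbox [0.59363016 0.21308341 0.062     ]
cbox [0.58413296 0.06824715 0.062     ]
cbox [0.44399671 0.0767312  0.062     ]
cbox [0.45536898 0.22187212 0.062     ]
bbox [ 0.54485316 -0.10074423  0.058     ]
bbox [ 0.58016631 -0.24105941  0.058     ]
bbox [ 0.48855811 -0.26610975  0.058     ]
bbox [ 0.45164792 -0.12775472  0.058     ]
```

View pics/w0.png

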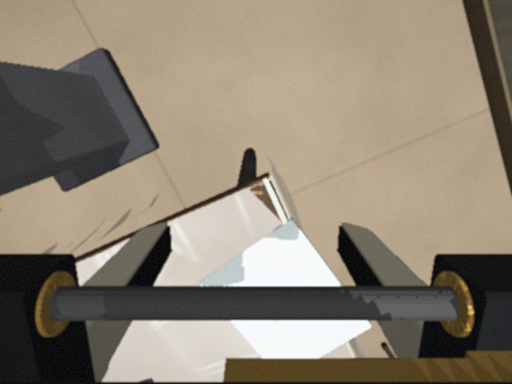

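The box, handle and lever positions agree between the two views. Next I'll go over the changeover for a closer wrist view.

Request:
carry_out(
  plan=[
    [[0,-0.4,0.4],[0,0,-0.03],1],
    [[0,-1,0.8],[0,0,-0.1],1],
    [[0,-1,0.8],[0,0,-0.1],1],
    [[0,-1,0.8],[0,0,-0.1],1],
    [[0,-1,0.8],[0,0,-0.1],1],
    [[0,-1,0.8],[0,0,-0.1],1],
  ],
)

```text
time_s: 0.75
eef_pos: [0.2287, 0.3488, 0.3022]
tool_rot: [0.001, 0.363, 0.932, 0.002]
contact_force: [0.0, 0.0, 0.1]
opening: 0.0929
gripper_force: 0.0
```

Request:
carry_out(
  plan=[
    [[0.7,-1,0],[0,0,-0.1],0],
    [[0.7,-1,0],[0,0,-0.1],0],
    [[0.7,-1,0],[0,0,-0.1],0],
    [[0.7,-1,0],[0,0,-0.1],0],
    [[0.7,-1,0],[0,0,-0.1],0],
    [[0.7,-1,0],[0,0,-0.1],0],
  ],
)

```text
time_s: 1.25
eef_pos: [0.3347, 0.1984, 0.2982]
tool_rot: [0.0, 0.505, 0.863, -0.0]
contact_force: [0.6, 0.2, -0.2]
opening: 0.0572
gripper_force: 0.0
```

Request:
carry_out(
  plan=[
    [[0.7,-1,0],[0,0,-0.09],0],
    [[0.7,-1,0],[0,0,-0.09],0],
    [[0.7,-1,0],[0,0,-0.09],0],
    [[0.7,-1,0],[0,0,-0.09],0],
    [[0.7,-1,0],[0,0,-0.09],0],
    [[0.7,-1,0],[0,0,-0.09],0],
  ],
)

```text
time_s: 1.75
eef_pos: [0.4396, 0.0488, 0.2978]
tool_rot: [-0.0, 0.622, 0.783, -0.0]
contact_force: [-0.4, 0.2, 0.3]
opening: 0.0178
gripper_force: 0.0
```

Request:
carry_out(
  plan=[
    [[0.6,-0.1,0],[0,0,0],0],
    [[0.6,-0.1,0],[0,0,0],0],
    [[0.6,-0.1,0],[0,0,0],0],
    [[0.6,-0.1,0],[0,0,0],0],
    [[0.6,-0.1,0],[0,0,0],0],
  ],
)

```text
time_s: 2.17
eef_pos: [0.5274, 0.0367, 0.298]
tool_rot: [-0.001, 0.62, 0.784, -0.0]
contact_force: [-0.9, -0.5, -0.4]
opening: 0.0005
gripper_force: 0.0
```

Run:
```python
from h import *
W=eyes.capture("wrist")
cv2.imwrite("pics/w1.png",W["color"][:,:,::-1]);np.savez("w1.npz",**{k:W[k] for k in("camera_matrix","extrinsics")})
print(state()["eef_pos"],state()["tool_rot"],state()["joints"],state()["time_s"])
```

```text
[0.52705169 0.03659708 0.2985026 ] [-4.26342953e-04  6.20125732e-01  7.84502296e-01 -2.05118246e-04] [-1.89169311e-02  2.13549082e-01  1.53854612e+00  1.92562334e-04
  1.39042454e+00 -2.51941787e-01] 2.2167
```

View pics/w1.png

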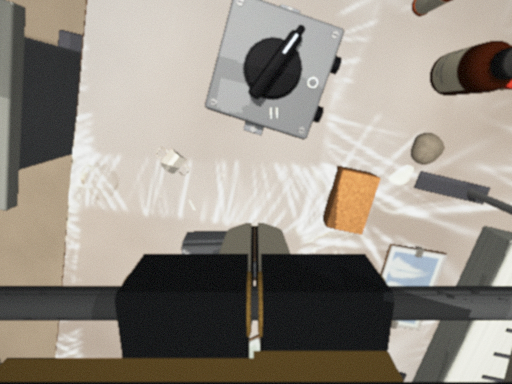

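The wrist view shows the changeover: disc at about (273,68), nose at (300,30), ring at (313,82) and double bar at (274,113). I'll measure these and go on to the breaker.

Request:
carry_out(
  plan=[
    [[0,-1,0],[0,0,0],0],
    [[0,-1,0],[0,0,0],0],
    [[0,-1,0],[0,0,0],0],
    [[0,-1,0],[0,0,0],0],
    [[0,-1,0],[0,0,0],0],
    [[0,-1,0],[0,0,0],0],
  ],
)

```text
time_s: 2.72
eef_pos: [0.5273, -0.1145, 0.2992]
tool_rot: [0.0, 0.621, 0.784, 0.0]
contact_force: [-0.8, 0.9, -0.1]
opening: 0.0002
gripper_force: 0.0
```

Request:
carry_out(
  plan=[
    [[0,-1,0],[0,0,0],0],
    [[0,-1,0],[0,0,0],0],
    [[0,-1,0],[0,0,0],0],
    [[0,-1,0],[0,0,0],0],
    [[0,-1,0],[0,0,0],0],
    [[0,-1,0],[0,0,0],0],
  ],
)

```text
time_s: 3.22
eef_pos: [0.528, -0.2636, 0.2988]
tool_rot: [-0.0, 0.621, 0.784, 0.0]
contact_force: [-0.1, 0.8, 0.8]
opening: 0.0006
gripper_force: 0.0
```

Run:
```python
from h import *
c=dict(np.load("w1.npz"));im=cv2.imread("pics/w1.png")
for thr in(35,50,65):
    m=(im.max(2)<thr).astype(np.uint8);m[140:]=0;m[:,:220]=0;m[:,328:]=0
    m=cv2.morphologyEx(m,cv2.MORPH_CLOSE,np.ones((7,7)))
    k=max(cv2.findContours(m,0,2)[0],key=cv2.contourArea);print(thr,cv2.minEnclosingCircle(k),cv2.fitEllipse(k),cv2.boundingRect(k))
for n,u,v,z in[("disc",273,68,.082),("nose",301,29,.113),("tail",257,93,.113),("ring",313,82,.062),("dbl",274,113,.062),("c1",344,30,.062),("c2",304,137,.062),("c3",206,104,.062),("c0",235,-3,.062)]:print(n,onz(c,u,v,z).round(4))
W=eyes.capture("wrist")
cv2.imwrite("pics/w2.png",W["color"][:,:,::-1]);np.savez("w2.npz",**{k:W[k] for k in("camera_matrix","extrinsics")})
print(state()["eef_pos"])
```

```text
35 ((277.0, 61.0), 42.201995849609375) ((278.1333923339844, 70.09867095947266), (37.93422317504883, 86.92574310302734), 35.24742126464844) (247, 27, 57, 71)
50 ((277.18182373046875, 61.477272033691406), 42.73114776611328) ((274.7090148925781, 64.64251708984375), (52.86762237548828, 77.81118774414062), 28.620750427246094) (245, 26, 59, 73)
65 ((278.0, 62.0), 43.26671600341797) ((274.5781555175781, 65.21437072753906), (53.52901077270508, 78.5272216796875), 30.685749053955078) (244, 26, 60, 74)
disc [0.5235 0.1506 0.082 ]
nose [0.5428 0.1939 0.113 ]
tail [0.5112 0.1168 0.113 ]
ring [0.579  0.1479 0.062 ]
dbl [0.5393 0.0981 0.062 ]
c1 [0.5995 0.2162 0.062 ]
c2 [0.5868 0.0767 0.062 ]
c3 [0.4487 0.0886 0.062 ]
c0 [0.459  0.2208 0.062 ]
[ 0.52818326 -0.26284981  0.29895572]
```

View pics/w2.png

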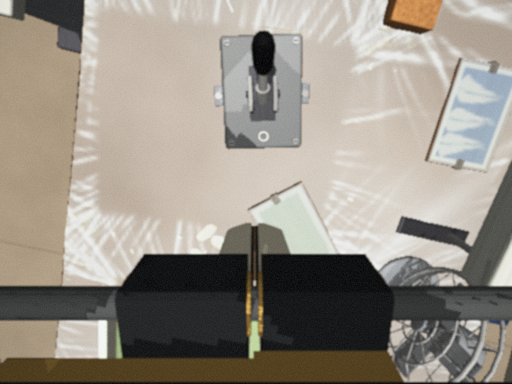

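The breaker fills the upper middle of the wrist view: head at (263,50), pivot at about (263,88), ring mark at (263,136), with corners at (222,37), (302,34), (301,147) and (226,148).

Run:
```python
from h import *
c=dict(np.load("w2.npz"))
im=cv2.imread("pics/w2.png");m=(im.max(2)<25).astype(np.uint8);m[120:]=0;m[:,:235]=0;m[:,290:]=0
k=max(cv2.findContours(m,0,2)[0],key=cv2.contourArea);print(cv2.boundingRect(k))
for n,u,v,z in[("c0",222,37,.058),("c1",302,34,.058),("c2",301,147,.058),("c3",226,148,.058),("ring",263,136,.058),("piv",263,93,.075)]:print(n,onz(c,u,v,z).round(4))
T=eyes.capture("top");S=eyes.capture("scene")
print("tip",tri((T,190+570/5.333,170+167/5.333),(S,175+318/2.8,175+110/2.8),(c,263,48)), onz(c,263,48,.14))
d=dict(np.load("w1.npz"))
print("nose",tri((T,190+100/5.333,170+115/5.333),(S,175+94/2.8,175+32/2.8),(d,301,29)))
```

```text
(253, 32, 21, 42)
c0 [ 0.4533 -0.1262  0.058 ]
c1 [ 0.5514 -0.0995  0.058 ]
c2 [ 0.5884 -0.2382  0.058 ]
c3 [ 0.4874 -0.2634  0.058 ]
ring [ 0.5335 -0.2356  0.058 ]
piv [ 0.5198 -0.1809  0.075 ]
tip [ 0.50606798 -0.14153475  0.13298137] [ 0.50786329 -0.13865179  0.14      ]
nose [0.5436821  0.19386289 0.10077015]
```

Request:
carry_out(
  plan=[
    [[-0.12,0.64,0],[0,0,0],0],
    [[-0.12,0.64,0],[0,0,0],0],
    [[-0.12,0.64,0],[0,0,0],0],
    [[-0.12,0.64,0],[0,0,0],0],
  ],
)

```text
time_s: 3.7
eef_pos: [0.5099, -0.1647, 0.2996]
tool_rot: [0.0, 0.619, 0.786, 0.0]
contact_force: [-0.7, 0.0, 0.2]
opening: 0.0007
gripper_force: 0.0
```

Request:
carry_out(
  plan=[
    [[-0.12,0.64,0],[0,0,0],0],
    [[-0.12,0.64,0],[0,0,0],0],
    [[-0.12,0.64,0],[0,0,0],0],
    [[-0.12,0.64,-0.3],[0,0,0],0],
    [[-0.12,0.64,-0.6],[0,0,0],0],
    [[-0.12,0.64,-0.6],[0,0,0],0],
    [[-0.12,0.64,-0.6],[0,0,0],0],
  ],
)

```text
time_s: 4.28
eef_pos: [0.4912, -0.0724, 0.2074]
tool_rot: [-0.002, 0.62, 0.784, -0.001]
contact_force: [0.7, 0.4, 0.3]
opening: 0.0006
gripper_force: 0.0
```

Request:
carry_out(
  plan=[
    [[0,0,-0.2],[0,0,0],0],
    [[0,0,-0.4],[0,0,0],0],
    [[0,0,-0.56],[0,0,0],0],
    [[0,0,-0.56],[0,0,0],0],
  ],
)

```text
time_s: 4.62
eef_pos: [0.4915, -0.0727, 0.1233]
tool_rot: [-0.002, 0.621, 0.784, -0.001]
contact_force: [0.1, -0.3, -0.6]
opening: 0.0002
gripper_force: 0.0
```

Request:
carry_out(
  plan=[
    [[0.02,-0.06,0],[0,0,0],0],
    [[0.03,-0.13,0],[0,0,0],0],
    [[0.05,-0.2,0],[0,0,0],0],
    [[0.07,-0.26,0],[0,0,0],0],
    [[0.08,-0.32,0],[0,0,0],0],
    [[0.09,-0.36,0],[0,0,0],0],
  ],
)

```text
time_s: 5.12
eef_pos: [0.5061, -0.1281, 0.1253]
tool_rot: [0.0, 0.621, 0.784, 0.0]
contact_force: [0.8, 0.1, -0.8]
opening: 0.0006
gripper_force: 0.0
```

Request:
carry_out(
  plan=[
    [[0.02,-0.06,0],[0,0,0],0],
    [[0.03,-0.12,0],[0,0,0],0],
    [[0.05,-0.18,0],[0,0,0],0],
  ],
)

```text
time_s: 5.37
eef_pos: [0.5132, -0.1544, 0.1248]
tool_rot: [-0.0, 0.621, 0.784, -0.0]
contact_force: [0.2, 0.9, -0.6]
opening: 0.0005
gripper_force: 0.0
```

Run:
```python
from h import *
print(state()["contact_force"],state()["eef_pos"])
W=eyes.capture("wrist")["color"][:,:,::-1];S=eyes.capture("scene")["color"][:,:,::-1]
o=np.zeros((300,800,3),np.uint8);o[:,:400]=cv2.resize(W,(400,300));o[:,400:]=cv2.resize(S[170:290,230:390],(400,300))
cv2.imwrite("pics/p1.png",o)
```

```text
[ 0.24342188  0.91132401 -0.5962449 ] [ 0.51321477 -0.15444037  0.12476592]
```

View pics/p1.png

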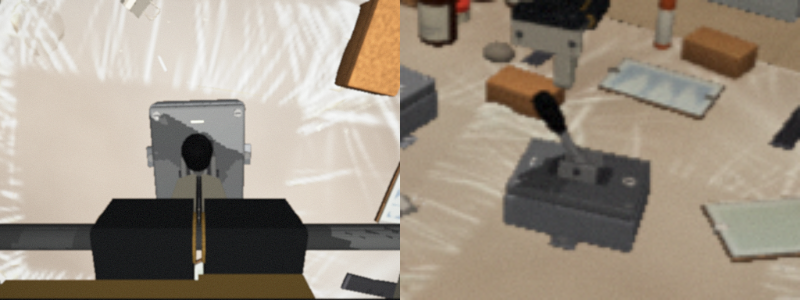

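Run:
```python
from h import *
W=eyes.capture("wrist");S=eyes.capture("scene")
def proj(c,p):
    q=np.linalg.inv(c["extrinsics"])@[*p,1];q=c["camera_matrix"]@[q[0],-q[1],-q[2]];return (q[:2]/q[2]).round(1)
p=state()["eef_pos"];print(p)
for c in(W,S):print("tcp",proj(c,p),"tip_on",proj(c,[.508,-.1355,.14]),"mid",proj(c,[.52,-.182,.155]),"off",proj(c,[.532,-.2285,.14]))
print(onz(W,252,195,.14), onz(W,252,195,.155))
print("tri",tri((W,252,195),(S,230+(545-400)*.4,170+100*.4)))
cv2.imwrite("pics/p2.png",cv2.resize(S["color"][160:280,240:360,::-1],(600,600),interpolation=cv2.INTER_CUBIC))
```

```text
[ 0.51306408 -0.15362761  0.12458697]
tcp [254.  211.7] tip_on [252.7 191.2] mid [254.4 273.7] off [255.9 324.2]
tcp [294.1 216.8] tip_on [287.9 210.8] mid [305.1 209.5] off [321.9 217.6]
[ 0.50815262 -0.13798091  0.14      ] [ 0.50725008 -0.13359332  0.155     ]
tri [ 0.50760966 -0.13651625  0.14342494]
```

View pics/p2.png

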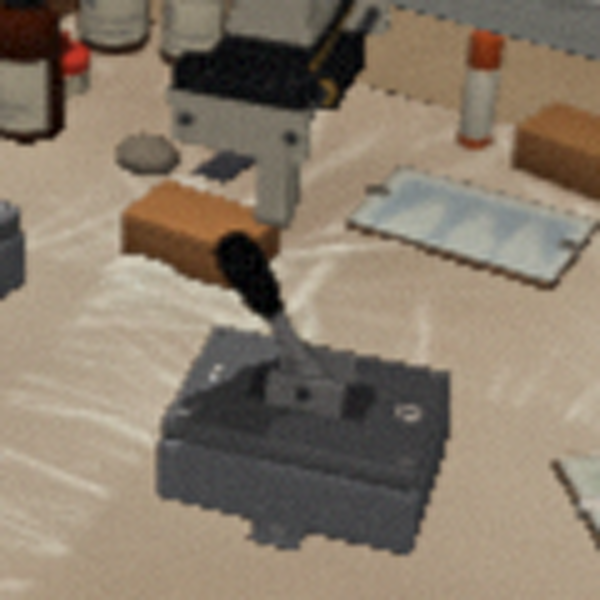

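Run:
```python
from h import *
W=eyes.capture("wrist");S=eyes.capture("scene")
for v in(215,220,225): print(tri((W,253,v),(S,295,204)))
a=cv2.resize(W["color"][170:290,190:320,::-1],(390,360),interpolation=cv2.INTER_CUBIC)
b=cv2.resize(S["color"][175:225,270:320,::-1],(360,360),interpolation=cv2.INTER_CUBIC)
cv2.imwrite("pics/p3.png",np.hstack([a,b]))
```

```text
[ 0.51335274 -0.14693833  0.16138817]
[ 0.51319441 -0.14839839  0.16230528]
[ 0.51302166 -0.14984098  0.16326338]
```

View pics/p3.png

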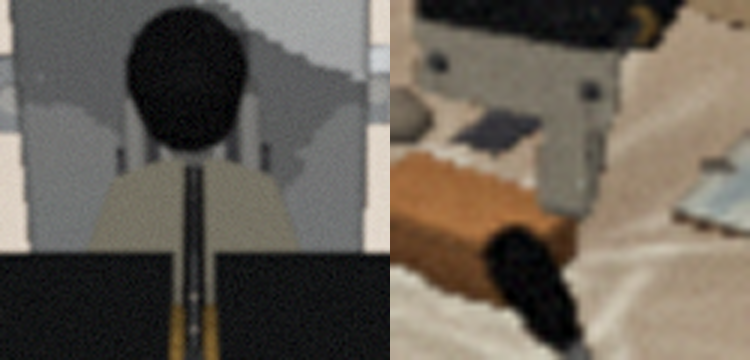

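The fingertips triangulate to z ≈ 0.162 while the reported TCP is at 0.125, so the real tips sit about 37 mm higher than reported and passed over the head. From here I'll command z 37 mm lower. I'm going back to the +y side and repeating the push.

Request:
carry_out(
  plan=[
    [[0,0,0.15],[0,0,0],0],
    [[-0.07,0.27,0.15],[0,0,0],0],
    [[-0.15,0.58,0.15],[0,0,0],0],
    [[-0.15,0.58,0],[0,0,0],0],
    [[-0.15,0.58,-0.25],[0,0,0],0],
    [[-0.15,0.58,-0.25],[0,0,0],0],
  ],
)

```text
time_s: 6.17
eef_pos: [0.4873, -0.0648, 0.0829]
tool_rot: [-0.003, 0.62, 0.785, -0.002]
contact_force: [-0.8, -0.0, -1.5]
opening: 0.0003
gripper_force: 0.0
```

Request:
carry_out(
  plan=[
    [[0.02,-0.06,0],[0,0,0],0],
    [[0.03,-0.13,0],[0,0,0],0],
    [[0.05,-0.2,0],[0,0,0],0],
    [[0.07,-0.26,0],[0,0,0],0],
    [[0.08,-0.32,0],[0,0,0],0],
    [[0.09,-0.36,0],[0,0,0],0],
  ],
)

```text
time_s: 6.67
eef_pos: [0.5044, -0.1206, 0.0885]
tool_rot: [-0.001, 0.621, 0.784, 0.001]
contact_force: [-4.3, 15.5, 13.4]
opening: 0.0008
gripper_force: 8.0
```

Request:
carry_out(
  plan=[
    [[0.02,-0.06,0],[0,0,0],0],
    [[0.03,-0.12,0],[0,0,0],0],
    [[0.05,-0.18,0],[0,0,0],0],
    [[0.06,-0.24,0],[0,0,0],0],
    [[0.08,-0.3,0],[0,0,0],0],
    [[0.09,-0.36,0],[0,0,0],0],
  ],
)

```text
time_s: 7.17
eef_pos: [0.5181, -0.176, 0.0875]
tool_rot: [0.0, 0.621, 0.784, 0.0]
contact_force: [-0.0, 0.0, -0.4]
opening: 0.0009
gripper_force: 0.0
```

Run:
```python
from h import *
print(state()["contact_force"],state()["eef_pos"])
W=eyes.capture("wrist")["color"][:,:,::-1];S=eyes.capture("scene")["color"][:,:,::-1]
o=np.zeros((300,800,3),np.uint8);o[:,:400]=cv2.resize(W,(400,300));o[:,400:]=cv2.resize(S[170:290,230:390],(400,300))
cv2.imwrite("pics/p4.png",o)
```

```text
[-0.02698827  0.00898895 -0.3660623 ] [ 0.51806907 -0.1760124   0.08748669]
```

View pics/p4.png

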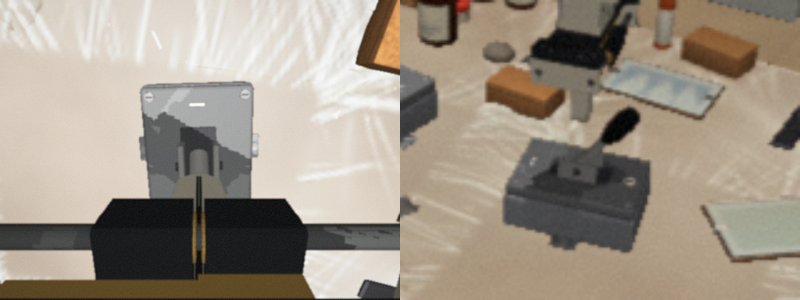

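The lever now leans to the −y side, so the breaker is off. Next I'm moving over the changeover with the tool turned 0.8π, so the whole turn stays inside the last joint's range.

Request:
carry_out(
  plan=[
    [[0,0,0.25],[0,0,0],0],
    [[0,0,0.5],[0,0,0],0],
    [[0,0,0.75],[0,0,0],0],
    [[0,0,1],[0,0,0],0],
    [[0,0,1],[0,0,0],0],
  ],
)

```text
time_s: 7.68
eef_pos: [0.5202, -0.1756, 0.2445]
tool_rot: [0.005, 0.62, 0.784, 0.001]
contact_force: [0.8, 0.6, -0.3]
opening: 0.0006
gripper_force: 0.0
```

Request:
carry_out(
  plan=[
    [[0,1,0],[0,0,0.27],0.7],
    [[0,1,0],[0,0,0.27],0.7],
    [[0,1,0],[0,0,0.27],0.7],
    [[0,1,0],[0,0,0.27],0.7],
    [[0,1,0],[0,0,0.27],0.7],
    [[0,1,0],[0,0,0.27],0.7],
    [[0,1,0],[0,0,0.27],0.7],
    [[0,1,0],[0,0,0.27],0.7],
  ],
)

```text
time_s: 8.35
eef_pos: [0.5175, -0.0243, 0.237]
tool_rot: [-0.0, 0.24, 0.971, -0.0]
contact_force: [-0.1, -0.2, -1.1]
opening: 0.0488
gripper_force: 0.0
```

Request:
carry_out(
  plan=[
    [[0.04,1,0],[0,0,0.27],0.7],
    [[0.04,1,0],[0,0,0.27],0.7],
    [[0.04,1,0],[0,0,0.27],0.7],
    [[0.04,1,0],[0,0,0.27],0.7],
    [[0.04,1,0],[0,0,0.27],0.7],
    [[0.04,1,0],[0,0,0.27],0.7],
    [[0.04,1,0],[0,0,0.27],0.7],
    [[0.04,1,0],[0,0,0.27],0.7],
  ],
)

```text
time_s: 9.02
eef_pos: [0.5235, 0.1255, 0.237]
tool_rot: [-0.0, -0.178, 0.984, 0.0]
contact_force: [-0.2, 0.6, -0.3]
opening: 0.0651
gripper_force: 0.0
```

Request:
carry_out(
  plan=[
    [[0,0.18,0],[0,0,0.26],0.7],
    [[0,0.18,0],[0,0,0.26],0.7],
    [[0,0.18,0],[0,0,0.26],0.7],
    [[0,0.18,0],[0,0,0.26],0.7],
    [[0,0.18,0],[0,0,0.26],0.7],
    [[0,0.18,0],[0,0,0.26],0.7],
    [[0,0.18,0],[0,0,0.26],0.7],
    [[0,0.18,0],[0,0,0.26],0.7],
  ],
)

```text
time_s: 9.68
eef_pos: [0.5236, 0.1522, 0.2371]
tool_rot: [-0.0, -0.553, 0.833, 0.0]
contact_force: [0.8, -1.1, -0.7]
opening: 0.0653
gripper_force: 0.0
```

Run:
```python
from h import *
s=state();print(s["eef_pos"],s["tool_rot"],s["joints"],s["opening"],s["contact_force"])
q=s["tool_rot"];print("toolx yaw",2*np.arctan2(q[2],q[1]))
S=eyes.capture("scene");im=S["color"].astype(int)
# lever head check: dark pixels around off/on positions
for n,p in(("on",(288,211)),("off",(322,218))):print(n,(im[p[1]-5:p[1]+6,p[0]-5:p[0]+6].max(2)<40).mean())
```

```text
[0.52362617 0.15223008 0.23707026] [-7.23391659e-05 -5.52765653e-01  8.33336743e-01  3.24593540e-05] [ 1.97543981e-01  2.88107204e-01  1.59039923e+00  5.59702481e-06
  1.26324471e+00 -2.54461278e+00] 0.06528716307191859 [ 0.84721473 -1.13555413 -0.71645306]
toolx yaw 4.312951395150149
on 0.0
off 0.5454545454545454
```

Request:
carry_out(
  plan=[
    [[0,-0.01,-0.25],[0,0,0],0.7],
    [[0,-0.01,-0.5],[0,0,0],0.7],
    [[0,-0.01,-0.75],[0,0,0],0.7],
    [[0,-0.01,-0.9],[0,0,0],0.7],
    [[0,-0.01,-1],[0,0,0],0.7],
    [[0,-0.01,-1],[0,0,0],0.7],
  ],
)

```text
time_s: 10.23
eef_pos: [0.5217, 0.1504, 0.0842]
tool_rot: [-0.002, -0.552, 0.834, 0.001]
contact_force: [-0.1, -0.5, -0.4]
opening: 0.0653
gripper_force: 0.0
```

Request:
carry_out(
  plan=[
    [[0,0,-0.08],[0,0,0],0.7],
    [[0,0,-0.16],[0,0,0],0.7],
    [[0,0,-0.24],[0,0,0],0.7],
    [[0,0,-0.24],[0,0,0],0.7],
    [[0,0,-0.24],[0,0,0],0.7],
  ],
)

```text
time_s: 10.65
eef_pos: [0.524, 0.151, 0.052]
tool_rot: [0.0, -0.553, 0.833, -0.0]
contact_force: [0.0, -0.2, 0.9]
opening: 0.0651
gripper_force: 0.0
```

Request:
carry_out(
  plan=[
    [[0,0,0],[0,0,0],0],
    [[0,0,0],[0,0,0],0],
    [[0,0,0],[0,0,0],0],
    [[0,0,0],[0,0,0],0],
    [[0,0,0],[0,0,0],0],
    [[0,0,0],[0,0,0],0],
    [[0,0,0],[0,0,0],0],
    [[0,0,0],[0,0,0],0],
  ],
)

```text
time_s: 11.32
eef_pos: [0.5236, 0.1509, 0.0512]
tool_rot: [-0.0, -0.554, 0.833, 0.0]
contact_force: [-3.6, 2.3, 2.3]
opening: 0.0167
gripper_force: 2.5
```

Request:
carry_out(
  plan=[
    [[0,0,0],[0,0,0],0],
    [[0,0,0],[0,0,0],0],
    [[0,0,0],[0,0,0],0],
    [[0,0,0],[0,0,0],0],
  ],
)

```text
time_s: 11.65
eef_pos: [0.5234, 0.151, 0.0513]
tool_rot: [-0.0, -0.554, 0.833, 0.0]
contact_force: [-2.7, 1.0, 3.7]
opening: 0.0158
gripper_force: 29.9
```

Run:
```python
from h import *
s=state();print(s["eef_pos"],s["torque"],s["opening"],s["gripper_force"],s["contact_force"])
```

```text
[0.52342818 0.1509968  0.0512616 ] [ 0.35751838  0.6305743  -0.03409343] 0.015788771090968712 29.934912621974945 [-2.73906005  1.00415848  3.66843951]
```

The grip is good: opening 15.8 mm at 30 N. Now I'll push the handle in.

Request:
carry_out(
  plan=[
    [[0,0,-0.02],[0,0,0],0],
    [[0,0,-0.04],[0,0,0],0],
    [[0,0,-0.055],[0,0,0],0],
    [[0,0,-0.055],[0,0,0],0],
    [[0,0,-0.055],[0,0,0],0],
  ],
)

```text
time_s: 12.07
eef_pos: [0.5235, 0.151, 0.0433]
tool_rot: [-0.0, -0.554, 0.832, 0.0]
contact_force: [-4.8, 0.8, 9.0]
opening: 0.0158
gripper_force: 29.9
```

Request:
carry_out(
  plan=[
    [[0,0,-0.007],[0,0,0],0],
    [[0,0,-0.007],[0,0,-0.02],0],
    [[0,0,-0.007],[0,0,-0.04],0],
    [[0,0,-0.007],[0,0,-0.06],0],
    [[0,0,-0.007],[0,0,-0.06],0],
  ],
)

```text
time_s: 12.48
eef_pos: [0.5234, 0.1511, 0.0423]
tool_rot: [-0.0, -0.472, 0.882, 0.0]
contact_force: [-5.9, 1.9, 8.7]
opening: 0.0161
gripper_force: 29.9
```

Request:
carry_out(
  plan=[
    [[0,0,0],[0,0,-0.025],0],
    [[0,0,0],[0,0,-0.05],0],
    [[0,0,0],[0,0,-0.075],0],
    [[0,0,0],[0,0,-0.1],0],
    [[0,0,0],[0,0,-0.125],0],
    [[0,0,0],[0,0,-0.15],0],
    [[0,0,0],[0,0,-0.17],0],
    [[0,0,0],[0,0,-0.17],0],
  ],
)

```text
time_s: 13.15
eef_pos: [0.5232, 0.1513, 0.0423]
tool_rot: [-0.0, -0.222, 0.975, 0.0]
contact_force: [-5.8, 3.0, 9.5]
opening: 0.0155
gripper_force: 29.9
```

Run:
```python
from h import *
s=state();q=s["tool_rot"];print(s["eef_pos"],s["torque"],s["opening"],s["gripper_force"],s["contact_force"],2*np.arctan2(q[2],q[1]))
```

```text
[0.52320722 0.15125817 0.04231634] [0.56920999 1.26350602 0.00723938] 0.015512086499226085 29.939249753952026 [-5.75109775  3.00881249  9.50184456] 3.5894776449605534
```

Request:
carry_out(
  plan=[
    [[-0.005,0.003,0],[0,0,-0.025],0],
    [[-0.005,0.003,0],[0,0,-0.05],0],
    [[-0.005,0.003,0],[0,0,-0.075],0],
    [[-0.005,0.003,0],[0,0,-0.1],0],
    [[-0.005,0.003,0],[0,0,-0.125],0],
    [[-0.005,0.003,0],[0,0,-0.15],0],
    [[-0.005,0.003,0],[0,0,-0.158],0],
    [[-0.005,0.003,0],[0,0,-0.158],0],
  ],
)

```text
time_s: 13.82
eef_pos: [0.5231, 0.1515, 0.0425]
tool_rot: [0.0, 0.023, 1.0, 0.0]
contact_force: [-3.1, 1.7, 9.9]
opening: 0.0156
gripper_force: 29.9
```

Request:
carry_out(
  plan=[
    [[0,0,0.02],[0,0,0],0],
    [[0,0,0.04],[0,0,0],0],
    [[0,0,0.06],[0,0,0],0],
    [[0,0,0.062],[0,0,0],0],
    [[0,0,0.062],[0,0,0],0],
  ],
)

```text
time_s: 14.23
eef_pos: [0.5231, 0.1515, 0.0512]
tool_rot: [0.0, 0.022, 1.0, 0.0]
contact_force: [-0.9, 1.6, 2.9]
opening: 0.0155
gripper_force: 29.9
```

Run:
```python
from h import *
s=state();q=s["tool_rot"];print(s["eef_pos"],s["torque"],s["opening"],s["gripper_force"],s["contact_force"],2*np.arctan2(q[2],q[1]))
```

```text
[0.52306242 0.1514994  0.05122726] [ 0.37547846  0.34165232 -0.03829044] 0.015490306061795049 29.9340757727623 [-0.88448279  1.58128088  2.90561938] 3.0970374002589924
```

The handle has popped up: the upward force has dropped back to its pre-press level. I'll let go, lift clear and wait.

Request:
carry_out(
  plan=[
    [[0,0,0],[0,0,0],0.5],
    [[0,0,0],[0,0,0],0.5],
    [[0,0,0],[0,0,0],0.5],
    [[0,0,0],[0,0,0],0.5],
    [[0,0,0],[0,0,0],0.5],
    [[0,0,0.1],[0,0,0],0.5],
    [[0,0,0.2],[0,0,0],0.5],
    [[0,0,0.3],[0,0,0],0.5],
  ],
)

```text
time_s: 14.9
eef_pos: [0.5227, 0.1513, 0.0966]
tool_rot: [-0.0, 0.022, 1.0, -0.0]
contact_force: [0.1, 0.2, 0.3]
opening: 0.0464
gripper_force: 0.0
```

Request:
carry_out(
  plan=[
    [[0,0,0],[0,0,0],0.5],
    [[0,0,0],[0,0,0],0.5],
    [[0,0,0],[0,0,0],0.5],
    [[0,0,0],[0,0,0],0.5],
    [[0,0,0],[0,0,0],0.5],
    [[0,0,0],[0,0,0],0.5],
    [[0,0,0],[0,0,0],0.5],
    [[0,0,0],[0,0,0],0.5],
  ],
)

```text
time_s: 15.57
eef_pos: [0.5228, 0.1514, 0.096]
tool_rot: [-0.0, 0.022, 1.0, -0.0]
contact_force: [0.1, 0.7, 0.4]
opening: 0.0466
gripper_force: 0.0
```

Request:
carry_out(
  plan=[
    [[0,0,0],[0,0,0],0.5],
    [[0,0,0],[0,0,0],0.5],
    [[0,0,0],[0,0,0],0.5],
    [[0,0,0],[0,0,0],0.5],
    [[0,0,0],[0,0,0],0.5],
    [[0,0,0],[0,0,0],0.5],
    [[0,0,0],[0,0,0],0.5],
    [[0,0,0],[0,0,0],0.5],
  ],
)

```text
time_s: 16.23
eef_pos: [0.5229, 0.1514, 0.0962]
tool_rot: [0.0, 0.022, 1.0, -0.0]
contact_force: [0.4, -0.2, 0.7]
opening: 0.0463
gripper_force: 0.0
```

Run:
```python
from h import *
s=state();print(s["time_s"],s["eef_pos"],s["opening"],s["contact_force"],s["joints"])
S=eyes.capture("scene");im=S["color"].astype(int)
for n,p in(("on",(288,211)),("off",(322,218))):print(n,(im[p[1]-5:p[1]+6,p[0]-5:p[0]+6].max(2)<40).mean())
# handle yaw from the top view: dark bar/disc mask and nose extremity
T=eyes.capture("top");t=T["color"]
m=(t.max(2)<75).astype(np.uint8)[178:214,200:245]
for r in m:print("".join(".#"[x] for x in r))
```

```text
16.2333 [0.5229033  0.15140076 0.09624815] 0.046342142360958787 [ 0.41975152 -0.17410104  0.66210404] [ 1.96316743e-01  4.41221259e-01  1.74395086e+00 -1.52239406e-05
  9.56379518e-01 -1.32998394e+00]
on 0.0
off 0.5371900826446281
..........................#.....#............
..........................#.....##...........
..........................#......#...........
.................................#...####....
...........................#.....##.#######..
...........................#.....##########..
#..........................#.....##########..
#..........................#.....##########..
#..........................#.....##########..
##................................#########..
##.........................#......#########..
###...............................#########..
####..............................#########..
#####.............................#########..
#####.............................#########..
####...............................########..
#..................................#######...
..............##########...........#######...
..........#################........#######...
#.......#####################......#######...
#.....########################.....#######...
#...##########.......##########.....######...
#..########............########.....######...
.#######................#######.....#........
.######..................######.....#........
.#####....................#####.....#........
#####......................#####....#..#.....
###........................######......#.....
.##.........................######...##......
.#...........................#####...##......
............................#######..#.......
.#..........................########.#.......
##.........................###########.......
##..........................##########.......
##...........................#########.......
##.............................#######.......
```

The breaker is still off, and the handle stood free for about 1.5 s. I'll regrip, push in and turn on.

Request:
carry_out(
  plan=[
    [[0,0,-0.1],[0,0,0],0.5],
    [[0,0,-0.2],[0,0,0],0.5],
    [[0,0,-0.3],[0,0,0],0.5],
    [[0,0,-0.3],[0,0,0],0.5],
    [[0,0,-0.3],[0,0,0],0],
    [[0,0,-0.3],[0,0,0],0],
    [[0,0,-0.3],[0,0,0],0],
    [[0,0,-0.3],[0,0,0],0],
  ],
)

```text
time_s: 17.0
eef_pos: [0.5234, 0.1515, 0.0521]
tool_rot: [0.001, 0.022, 1.0, 0.0]
contact_force: [0.3, -0.7, -0.1]
opening: 0.0244
gripper_force: 0.0
```

Request:
carry_out(
  plan=[
    [[0,0,0],[0,0,0],0],
    [[0,0,0],[0,0,0],0],
    [[0,0,0],[0,0,0],0],
    [[0,0,0],[0,0,0],0],
    [[0,0,0],[0,0,0],0],
    [[0,0,0],[0,0,0],0],
  ],
)

```text
time_s: 17.5
eef_pos: [0.5232, 0.1515, 0.0517]
tool_rot: [0.0, 0.022, 1.0, 0.0]
contact_force: [-1.1, 1.3, 6.3]
opening: 0.016
gripper_force: 30.0
```

Request:
carry_out(
  plan=[
    [[0,0,-0.02],[0,0,0],0],
    [[0,0,-0.04],[0,0,0],0],
    [[0,0,-0.062],[0,0,0],0],
    [[0,0,-0.062],[0,0,0],0],
    [[0,0,-0.062],[0,0,0],0],
  ],
)

```text
time_s: 17.92
eef_pos: [0.5233, 0.1516, 0.0426]
tool_rot: [0.0, 0.022, 1.0, 0.0]
contact_force: [-3.1, 0.7, 8.5]
opening: 0.0156
gripper_force: 30.0
```

Run:
```python
from h import *
s=state();q=s["tool_rot"];print(s["eef_pos"],s["torque"],s["opening"],s["gripper_force"],s["contact_force"],2*np.arctan2(q[2],q[1]))
```

```text
[0.52325978 0.15155453 0.04257485] [ 0.20189256  0.45438349 -0.09234757] 0.01562885311200252 29.984640777111053 [-3.08671666  0.65909954  8.50906541] 3.097063505077393
```

Request:
carry_out(
  plan=[
    [[0,0,-0.006],[0,0,0],0],
    [[0,0,-0.006],[0,0,-0.025],0],
    [[0,0,-0.006],[0,0,-0.05],0],
    [[0,0,-0.006],[0,0,-0.075],0],
    [[0,0,-0.006],[0,0,-0.1],0],
    [[0,0,-0.006],[0,0,-0.125],0],
    [[0,0,-0.006],[0,0,-0.15],0],
    [[0,0,-0.006],[0,0,-0.17],0],
  ],
)

```text
time_s: 18.58
eef_pos: [0.5233, 0.1517, 0.0419]
tool_rot: [0.0, 0.287, 0.958, 0.0]
contact_force: [-2.1, 0.8, 9.4]
opening: 0.0161
gripper_force: 30.0
```

Request:
carry_out(
  plan=[
    [[0,0,0],[0,0,-0.025],0],
    [[0,0,0],[0,0,-0.05],0],
    [[0,0,0],[0,0,-0.075],0],
    [[0,0,0],[0,0,-0.1],0],
    [[0,0,0],[0,0,-0.13],0],
    [[0,0,0],[0,0,-0.16],0],
    [[0,0,0],[0,0,-0.19],0],
    [[0,0,0],[0,0,-0.19],0],
  ],
)

```text
time_s: 19.25
eef_pos: [0.5235, 0.1518, 0.042]
tool_rot: [0.0, 0.557, 0.831, 0.001]
contact_force: [-2.4, 2.2, 9.5]
opening: 0.0155
gripper_force: 30.0
```

Request:
carry_out(
  plan=[
    [[0,0,0],[0,0,-0.015],0],
    [[0,0,0],[0,0,-0.028],0],
    [[0,0,0],[0,0,-0.028],0],
    [[0,0,0],[0,0,-0.028],0],
  ],
)

```text
time_s: 19.58
eef_pos: [0.5235, 0.1518, 0.042]
tool_rot: [0.0, 0.591, 0.807, 0.001]
contact_force: [-2.0, 2.3, 8.6]
opening: 0.0161
gripper_force: 30.0
```

Run:
```python
from h import *
s=state();q=s["tool_rot"];print(s["eef_pos"],s["torque"],s["opening"],s["gripper_force"],s["contact_force"],2*np.arctan2(q[2],q[1]))
```

```text
[0.5235141  0.15184689 0.04195939] [ 0.37792073  0.39662508 -0.04768438] 0.016076850073503113 29.985134303569794 [-1.98461709  2.25052152  8.64248659] 1.8778194927546301
```

Request:
carry_out(
  plan=[
    [[0,0,0.02],[0,0,0],0],
    [[0,0,0.04],[0,0,0],0],
    [[0,0,0.06],[0,0,0],0],
    [[0,0,0.064],[0,0,0],0],
    [[0,0,0.064],[0,0,0],0],
  ],
)

```text
time_s: 20.0
eef_pos: [0.5235, 0.1519, 0.0515]
tool_rot: [0.0, 0.591, 0.807, 0.001]
contact_force: [-0.5, 2.3, 6.0]
opening: 0.0156
gripper_force: 30.0
```

Request:
carry_out(
  plan=[
    [[0,0,0],[0,0,0],0.5],
    [[0,0,0],[0,0,0],0.5],
    [[0,0,0],[0,0,0],0.5],
    [[0,0,0],[0,0,0],0.5],
    [[0,0,0],[0,0,0],0.5],
    [[0,0,0.1],[0,0,0],0.5],
    [[0,0,0.2],[0,0,0],0.5],
    [[0,0,0.3],[0,0,0],0.5],
  ],
)

```text
time_s: 20.67
eef_pos: [0.5226, 0.1513, 0.0959]
tool_rot: [-0.0, 0.591, 0.807, -0.0]
contact_force: [0.8, 0.7, -0.2]
opening: 0.0462
gripper_force: 0.0
```

Request:
carry_out(
  plan=[
    [[0,0,0.25],[0,0,0],0],
    [[0,0,0.5],[0,0,0],0],
    [[0,0,0.75],[0,0,0],0],
    [[0,0,1],[0,0,0],0],
    [[0,0,1],[0,0,0],0],
    [[0,0,1],[0,0,0],0],
  ],
)

```text
time_s: 21.17
eef_pos: [0.5237, 0.1515, 0.2473]
tool_rot: [0.001, 0.591, 0.807, 0.001]
contact_force: [-0.7, 0.6, -1.6]
opening: 0.0108
gripper_force: 0.0
```

Request:
carry_out(
  plan=[
    [[0,-0.25,0],[0,0,0],0],
    [[0,-0.5,0],[0,0,0],0],
    [[0,-0.75,0],[0,0,0],0],
    [[0,-0.8,0],[0,0,0],0],
    [[0,-0.8,0],[0,0,0],0],
    [[0,-0.8,0],[0,0,0],0],
  ],
)

```text
time_s: 21.67
eef_pos: [0.5225, 0.0316, 0.2445]
tool_rot: [-0.001, 0.591, 0.807, -0.0]
contact_force: [0.0, 0.2, -0.6]
opening: 0.0007
gripper_force: 0.0
```

Run:
```python
from h import *
s=state();print(s["time_s"],s["eef_pos"],s["opening"],s["joints"])
W=eyes.capture("wrist");w=W["color"];cv2.imwrite("pics/w5.png",w[:,:,::-1])
def proj(c,p):
    q=np.linalg.inv(c["extrinsics"])@[*p,1];q=c["camera_matrix"]@[q[0],-q[1],-q[2]];return (q[:2]/q[2]).round(0).astype(int)
for d in(0,.009):
  for n,a in(("end",-1.275),("mid",-.055),("start",1.165)):
    p=np.array([.5235,.151,.113-d])+.05*np.array([np.cos(a),np.sin(a),0]);print(d,n,proj(W,p))
u,v=proj(W,[.5235,.151,.09]);print(u,v)
m=(w.max(2)<50).astype(np.uint8)
for r in m[max(0,v-50):v+60:2,u-60:u+60:2]:print("".join(".#"[x] for x in r))
```

```text
21.6667 [0.52246924 0.03155408 0.24454498] 0.0006891448971037162 [-2.88224119e-02  2.41169965e-01  1.63365411e+00  3.22403011e-04
  1.26859853e+00 -3.35181054e-01]
0 end [290 111]
0 mid [339  77]
0 start [328  15]
0.009 end [290 110]
0.009 mid [337  78]
0.009 start [326  17]
290 61
..............................####..........................
.............................#######........................
.............................#######........................
............................########........................
............................########........................
............................########........................
............................##.#####........................
............................########........................
...........................###.#####........................
.........................###########........................
.......................##############.......................
.....................###.#############......................
....................#...###############.....................
...................###.#
[... 1837 characters left out ...]
..#..........................
..........................###....#..........................
...........................###..#...........................
...........................#####............................
............................####............................
............................####............................
............................####............................
............................####.....................#......
.....................................................##.....
....................................................###.....
....................................................##......
...................................................###......
```

Run:
```python
from h import *
def proj(c,p):
    q=np.linalg.inv(c["extrinsics"])@[*p,1];q=c["camera_matrix"]@[q[0],-q[1],-q[2]];return q[:2]/q[2]
S=eyes.capture("scene")
def top(im,lab,a):
    g=im.max(2).astype(int);g=g[175:230,190:240]
    m=(g<45); rows=[(190+i,175+int(np.argmax(m[:,i]))) for i in range(50) if m[:,i].any()]
    print(lab,rows)
    e=np.array([np.cos(a),np.sin(a),0]);n=np.array([-e[1],e[0],0])
    for d in(0,.0065):
        print(d,[tuple(proj(S,np.array([.5235,.151,.113-d])+r*e+s*n).round(1)) for r in(-.043,0,.043) for s in(-.008,.008)])
top(cv2.imread("pics/scene0.png"),"start",1.165)
top(S["color"],"now",-1.275)
```

```text
start [(203, 198), (204, 196), (205, 195), (206, 185), (207, 185), (208, 186), (209, 187), (210, 188), (211, 187), (212, 188), (213, 188), (214, 189), (215, 190), (216, 191), (217, 192), (218, 192), (219, 193), (220, 194), (221, 195), (222, 196), (223, 197), (224, 201), (225, 214), (226, 216), (227, 214), (228, 213), (229, 213), (231, 211), (234, 210), (235, 210), (237, 208), (238, 207), (239, 207)]
0 [(np.float64(221.7), np.float64(193.9)), (np.float64(217.1), np.float64(195.1)), (np.float64(215.5), np.float64(188.4)), (np.float64(211.0), np.float64(189.6)), (np.float64(209.7), np.float64(183.2)), (np.float64(205.3), np.float64(184.3))]
0.0065 [(np.float64(221.7), np.float64(195.7)), (np.float64(217.2), np.float64(196.9)), (np.float64(215.6), np.float64(190.2)), (np.float64(211.1), np.float64(191.4)), (np.float64(209.7), np.float64(185.0)), (np.float64(205.4), np.float64(186.1))]
now [(201, 188), (202, 188), (203, 188), (204, 188), (205, 188), (206, 188), (207, 188), (208, 188), (209, 189), (210, 189), (211, 189), (212, 189), (213, 189), (214, 189), (215, 190), (216, 190), (217, 190), (218, 191), (219, 191), (220, 191), (221, 191), (222, 192), (223, 191), (224, 191), (225, 192), (226, 194), (227, 194), (228, 195), (229, 213), (231, 213), (232, 210), (233, 210), (235, 209), (236, 210), (237, 208), (238, 208), (239, 208)]
0 [(np.float64(200.1), np.float64(188.0)), (np.float64(202.1), np.float64(185.9)), (np.float64(212.3), np.float64(190.1)), (np.float64(214.3), np.float64(187.9)), (np.float64(224.8), np.float64(192.2)), (np.float64(226.6), np.float64(190.0))]
0.0065 [(np.float64(200.2), np.float64(189.8)), (np.float64(202.2), np.float64(187.7)), (np.float64(212.4), np.float64(191.9)), (np.float64(214.3), np.float64(189.7)), (np.float64(224.8), np.float64(194.0)), (np.float64(226.7), np.float64(191.8))]
```

The handle silhouette has the same vertical offset as at the start, so it is fully up at the double bar. Now I'll go over the lever to its −y side and flip it back on.

Request:
carry_out(
  plan=[
    [[0.06,-1,0],[0,0,0],0],
    [[0.06,-1,0],[0,0,0],0],
    [[0.06,-1,0],[0,0,0],0],
    [[0.06,-1,0],[0,0,0],0],
    [[0.06,-1,0],[0,0,0],0],
  ],
)

```text
time_s: 22.18
eef_pos: [0.5322, -0.1214, 0.2451]
tool_rot: [-0.0, 0.591, 0.806, -0.0]
contact_force: [-0.6, 0.7, -0.1]
opening: 0.0002
gripper_force: 0.0
```

Request:
carry_out(
  plan=[
    [[0.06,-1,0],[0,0,0],0],
    [[0.06,-1,0],[0,0,0],0],
    [[0.06,-1,0],[0,0,0],0],
    [[0.06,-1,0],[0,0,0],0],
    [[0.1,-1,0],[0,0,0],0],
    [[0.1,-1,0],[0,0,0],0],
  ],
)

```text
time_s: 22.68
eef_pos: [0.5478, -0.2679, 0.2449]
tool_rot: [-0.0, 0.591, 0.807, 0.0]
contact_force: [-0.8, 0.0, -0.6]
opening: 0.0005
gripper_force: 0.0
```

Request:
carry_out(
  plan=[
    [[0.01,-0.17,0],[0,0,0],0],
    [[0.01,-0.17,-0.2],[0,0,0],0],
    [[0.01,-0.17,-0.4],[0,0,0],0],
    [[0.01,-0.17,-0.6],[0,0,0],0],
    [[0.01,-0.17,-0.8],[0,0,0],0],
    [[0.01,-0.17,-1],[0,0,0],0],
    [[0.01,-0.17,-1],[0,0,0],0],
  ],
)

```text
time_s: 23.27
eef_pos: [0.5463, -0.29, 0.0902]
tool_rot: [-0.004, 0.59, 0.808, -0.0]
contact_force: [-0.6, -0.3, -0.6]
opening: 0.0005
gripper_force: 0.0
```

Request:
carry_out(
  plan=[
    [[-0.02,0.06,-0.04],[0,0,0],0],
    [[-0.03,0.13,-0.04],[0,0,0],0],
    [[-0.05,0.2,-0.04],[0,0,0],0],
    [[-0.07,0.26,-0.04],[0,0,0],0],
    [[-0.08,0.32,-0.04],[0,0,0],0],
    [[-0.09,0.36,-0.04],[0,0,0],0],
  ],
)

```text
time_s: 23.77
eef_pos: [0.5371, -0.2421, 0.093]
tool_rot: [0.005, 0.59, 0.807, -0.001]
contact_force: [1.5, -16.7, 12.8]
opening: 0.0003
gripper_force: 8.2
```

Request:
carry_out(
  plan=[
    [[-0.02,0.06,0],[0,0,0],0],
    [[-0.03,0.12,0],[0,0,0],0],
    [[-0.05,0.18,0],[0,0,0],0],
    [[-0.06,0.24,0],[0,0,0],0],
    [[-0.08,0.3,0],[0,0,0],0],
    [[-0.09,0.36,0],[0,0,0],0],
  ],
)

```text
time_s: 24.27
eef_pos: [0.5208, -0.1849, 0.0898]
tool_rot: [-0.0, 0.59, 0.807, 0.0]
contact_force: [-0.3, 0.2, -0.3]
opening: 0.0004
gripper_force: 0.0
```

Request:
carry_out(
  plan=[
    [[0.06,-0.24,0],[0,0,0],0],
    [[0.06,-0.24,0.25],[0,0,0],0],
    [[0.06,-0.24,0.5],[0,0,0],0],
    [[0.06,-0.24,0.75],[0,0,0],0],
    [[0.06,-0.24,1],[0,0,0],0],
    [[0.06,-0.24,1],[0,0,0],0],
    [[0.06,-0.24,1],[0,0,0],0],
  ],
)

```text
time_s: 24.85
eef_pos: [0.531, -0.2217, 0.2413]
tool_rot: [0.002, 0.59, 0.807, 0.0]
contact_force: [-0.1, 0.3, -1.4]
opening: 0.0006
gripper_force: 0.0
```

Run:
```python
from h import *
s=state();print(s["time_s"],s["eef_pos"],s["contact_force"])
S=eyes.capture("scene");im=S["color"].astype(int);i0=cv2.imread("pics/scene0.png")[:,:,::-1].astype(int)
for n,p in(("on",(288,211)),("off",(322,218))):print(n,*[(x[p[1]-5:p[1]+6,p[0]-5:p[0]+6].max(2)<40).mean() for x in(im,i0)])
d=np.abs(im-i0).max(2)[195:280,265:335];print("changed px in breaker area",(d>50).sum(),np.argwhere(d>50)[:10].tolist())
g=im.max(2)[175:230,190:240];print([175+int(np.argmax(g[:,i]<45)) for i in range(11,39,3)])
```

```text
24.85 [ 0.53098254 -0.22174542  0.24127481] [-0.14796226  0.3257892  -1.3800321 ]
on 0.6694214876033058 0.7024793388429752
off 0.0 0.0
changed px in breaker area 138 [[41, 41], [42, 59], [42, 61], [43, 57], [43, 58], [43, 60], [43, 61], [43, 62], [44, 54], [44, 56]]
[189, 188, 188, 189, 189, 190, 191, 192, 192, 195]
```

The lever is back on, matching its starting appearance. The handle is up at the double bar and the tool is clear, so I'm handing in.

```bash
python3 -c "
from cell import bot
print(bot.finish_job())"
```

```text
the job is handed in; nothing more can be done
None
```

The supply is changed over to the fan and the job is handed in at about 25 s: breaker off, handle let go for about 1.5 s at the ring, on to the double bar, breaker back on; camera checks at the end showed the handle fully up and the lever on, but the hand-in gave no verdict.

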